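Uncover the specimen and hold the sliding magnifier over it

TASK

Lift the lid off the covered specimen dish by its knob and stand it upright on the free counter beside the magnifier's base, lowering it until it touches before you let go. Then squeeze the grip head of the magnifier's telescoping arm so that its side button unlocks it, and draw the arm out until the brass pointer is on the long scale mark of that dish's seat, with the lens right over the specimen. The arm springs home if let go, so finish while still holding it at the mark, and leave the dish and everything else where they are.

Things in the scene. Friction and masses are not known exactly. Their poses are not given: they have to be found in the camera images.
- magnifier_stand: Fixed bench magnifier: wooden base 96 (x) x 600 (y) x 12 mm with 3 dish seats, and an aluminium tube 22 x 22 mm on two pillars, tube axis 98 mm up, top 110. Origin: underside below the middle seat. Axes: the arm slides along -y (out of the tube, away from it), x is across, z up; the -x side faces the robot. The base reaches from y = -108 to +492 mm, the tube from +212 to +480, all over x = 0.
- boom (a joint): Travel of the telescoping arm in m: 0 home (locked), 0.215 fully out. 0.075, 0.140, 0.205 put the pointer on the long marks 1, 2, 3 and the lens over seats 1, 2, 3. A spring draws it home with 3 to 4.5 N. At home a hook locks it until the button is pressed. The lens frame (50 mm across, 46 to 55 mm up) clears open dishes but strikes the lid's knob.
- lock_button (a joint): Travel of the lock button in m: 0 out (locks at home), 0.005 fully in. From 0.0035 the arm is free; the spring takes 3 N to start and 7.2 N fully in. Round steel button, 19 mm, on the -x side of the grip head, its middle at the head's middle; it stands out 7 mm, 2 mm when pressed. Pressed along the stand's +x. Once the arm is 25 mm out, the button no longer matters.
- magnifier_arm: The telescoping arm; origin: middle of its black grip head, level with the button; at home at stand x 0, y +190 mm, 100 mm up. Head 28 (x) x 36 (y) x 42 mm (z), from 79 to 121 mm above the counter. 35 mm wide across x over the button, 30 mm with the button in. Pinch it across x from above: the squeeze (15 N or more) presses the button. Lens 50 mm ahead (-y), tube 22 mm behind (+y).
- lens_centre (a point): The middle of the magnifier's lens, 50 mm above the counter, 50 mm ahead (-y) of the grip head. Moves with the arm.
- pointer_tip (a point): Tip of the brass pointer, which rides with the arm above the white scale ledge on the robot's side of the tube; 260 mm behind (+y of) the grip head.
- seat_1 (a point): Middle of the floor of seat 1, the one nearest the tube (stand x 0, y +65 mm, 8 mm up). Seats are round recesses 40 mm across, 4 mm deep, 65 mm apart.
- seat_2 (a point): Middle of the floor of seat 2, the middle one (stand x 0, y 0, 8 mm up).
- seat_3 (a point): Middle of the floor of seat 3, the farthest from the tube (stand x 0, y -65 mm, 8 mm up).
- mark_1 (a point): Long black scale mark of seat 1, on the white ledge, at 75 mm of travel. Long marks are 2.4 mm wide and cross the ledge; a fourth stands at home (0); fine ticks every 5 mm lie between.
- mark_2 (a point): Long black scale mark of seat 2, at 140 mm of travel.
- mark_3 (a point): Long black scale mark of seat 3, at 205 mm of travel.
- dish_covered: White porcelain dish under the lid, 52 mm across at the rim, 20 mm high, standing loose in one of the three seats (which one varies). Origin: middle of its underside.
- dish_open_a: Open dish like the covered one, in another seat, with a bark curl in it. Origin: middle of its underside.
- dish_open_b: Open dish like the covered one, in the remaining seat, with a bark curl in it. Origin: middle of its underside.
- lid: Loose turned lid of dark wood, 59 mm across, 37 mm high with its knob, 50 g, lying on the covered dish. Origin: middle of its underside, z up. From there: a boss 39 mm across to 3 mm up, the disc from 3 to 9 mm, a neck 14 mm, the round knob 22 mm across from 20 to 37 mm. On the dish the origin is 25 mm above the counter; on the counter it stands on the boss, origin at 0.
- specimen: Bark curl 23 x 24 x 8 mm lying in the covered dish, hidden by the lid at the start. Origin: middle of its underside.
- tweezers: Steel tweezers 125 mm long lying on the counter between the base and the robot; bystander. Origin: middle of the underside.
- weight_50g: Brass balance weight 23 mm across, 30 mm high, behind the base; bystander. Origin: underside.
- weight_20g: Brass balance weight 18 mm across, 22 mm high, behind the base; bystander. Origin: underside.
- tincture_bottle: Dark bottle 28 mm across, 69 mm high, behind the base; bystander. Origin: underside.
Not all that is in view belongs to the job. What is shaped like the lid but green is not meant.

How it is judged:
By the outcome, as a careful person would: the job done as asked, in the order asked, and still so for the second after the job is handed in, while the arm keeps its last pose, push and grip.
It also fails if it takes over 54 s, if anything falls off the work surface, if the arm or the gripper's body presses on something with over 40 N, if the wrist force passes 120 N, or if a joint passes its speed limit or range.

ROBOT

A 6-joint arm with a two-finger parallel gripper is mounted at the origin on a cart in front of the work surface, level with it; the furniture and walls round the work are solid. World frame = base frame: x ahead of the robot, y to its left, z up, the work surface at z = 0. Lengths are in m, angles in rad, forces in N, time in s.
With the tool pointing down it reaches from about 0.275 to 0.875 m from the base axis. Payload 12.5 kg.
Tool frame: the origin (TCP) lies at the very end of the fingers, on their centre line; the grasp point (between the pads) lies 19 mm behind it; z points along the fingers, y is the line along which they close (so a half turn about z gives the same grasp; the last joint's range is limited). The gripper opens to 85 mm and grips with 20 to 120 N. Pads are 22 mm wide; open, the fingers measure 114 mm over their backs; the gripper's body (76 mm by 85 mm) begins 54 mm behind the grasp point. The pads swing forward as they close: fully open they stand 13 mm farther back than shut.
Start: joints at [1.028, 0.351, 1.652, -0, 1.139, -0.085], TCP at [0.243, 0.493, 0.231] pointing down, gripper open.
Joint ranges: [-2.75, 2.75], [-0.79, 2.1], [0.01, 2.65], [-1.57, 4.71], [0.07, 3.14], [-2.87, 2.87]. Speed limits (rad/s): [2.22, 2.22, 2.79, 3.14, 3.14, 3.14].

INTERFACE

Orientations are given as a 3x3 rotation matrix whose columns are the frame's x, y, z axes.
In Python, from bench import manip gives the robot as it stands. Calls block until the motion is done:
- manip.move_ptp(position, orientation): joint-space move of the TCP to a pose.
- manip.move_l(position, attitude=None, max_speed=0.15): straight line of the TCP; attitude=None keeps the orientation; max_speed is the mean speed in m/s.
- manip.move_j(angles): joint-space move.
- manip.set_gripper(opening, effort=None): opening from 0.0 (shut) to 1.0 (fully open); effort is the grip in N (None keeps the last); returns when the fingers have stopped.
- manip.dwell(seconds).
- manip.inverse_kinematics(position, orientation): joint angles nearest the present ones, or None.
- manip.grab_frame(name): name is "side" or "top"; returns (picture, depth): 480x640x3 uint8, red, green, blue; 480x640 float32, m along the optical axis (not along the pixel's ray), 0 where there is no reading.
- manip.get_calibration(name): a dict with "camera_matrix" (3x3 intrinsics, pixels), "R" (3x3) and "t" (3): a world point X has camera coordinates R X + t. Camera axes: x right, y down, z forward; pixel columns grow to the right and rows downward; lengths in m; the calibration is good to about 2 mm. A picture is of the moment at which its call begins. get_calibration takes no time and is no camera call.
A pose or a line that the arm cannot do raises manip.Unreachable and nothing moves.
- manip.sign_off(): hands the job in; it is judged then, once.
Trained networks look in the newest picture that a camera, given by its name, has taken for a name from the list of things; names that differ only in an ending like _2 or _b are one class to them, and where a whole thing is asked for, a point or a joint stands for the part that bears it (a point fixed in the world has none). Each returns a list of dicts, best first, with "confidence" (0 to 1); they miss things now and then, are a little off and sometimes report something else, mostly with a low value. They report only what shows in the picture. A call takes as long as a camera call. They do not tell look-alikes from the thing itself.
- manip.look_for(camera, name): "at" ([x, y, z] in m, in world coordinates, good to about 4 mm: the middle of the surface that is visible of it).
Readings, each from a call of its own:
- manip.current_time(): time.
- manip.current_qpos(): joint angles.
- manip.current_joint_vel(): joint speeds.
- manip.current_joint_torque(): joint torques, N m.
- manip.current_ee_pos(): TCP position.
- manip.current_tcp_rot(): TCP orientation.
- manip.current_force(): force on the tool from outside, world axes, zero at the start.
- manip.current_ft_torque(): the same for the moment, N m.
- manip.current_grip_width(): opening from 0.0 (shut) to 1.0 (fully open).
- manip.current_grip_force(): force on a finger pad.
Only numpy, scipy, OpenCV 4.12 (cv2) and the standard library are available. Lean on these libraries where they do the work, as an engineer would, in place of code of your own. Each camera call takes 0.05 s, during which the arm holds its last target. There are 200 camera calls.

## Working session

There is one attempt and no reset: what is moved stays moved. The work goes in short steps, each a Python script; the robot and the scene stay as the last script left them, time stands still between calls to the robot, and variables do not carry over. Pictures are saved under pics/ and viewed, at most 10 in all, crops included, and the job is handed in when it is done.

```bash
ls; mkdir -p pics; python3 - <<'E'
from bench import manip as m
import cv2,numpy as np
for c in("top","side"):
    p,d=m.grab_frame(c); cv2.imwrite(f"pics/{c}0.png",p[:,:,::-1]); np.save(f"{c}0.npy",d)
    k=m.get_calibration(c); print(c,k["camera_matrix"].tolist(),(-k["R"].T@k["t"]).round(3),k["R"].round(2).tolist())
    for n in["lid","magnifier_stand","magnifier_arm","lock_button","lens_centre","pointer_tip","dish_open_a","dish_covered","tweezers","weight_50g","tincture_bottle"]:
        print(n,[(np.round(r["at"],3).tolist(),round(r["confidence"],2)) for r in m.look_for(c,n)])
print(m.current_time(),m.current_tcp_rot().round(3).tolist())
E
```

```text
pics
top [[541.5564533694399, 0.0, 322.1129642452128], [0.0, 541.5564533694399, 239.2066597772154], [0.0, 0.0, 1.0]] [0.413 0.123 1.352] [[-0.0, -1.0, 0.01], [-1.0, 0.0, -0.07], [0.07, -0.01, -1.0]]
lid [([0.373, -0.227, 0.009], 0.84), ([0.501, -0.146, 0.032], 0.7)]
magnifier_stand [([0.518, 0.149, 0.011], 0.57), ([0.511, -0.021, 0.02], 0.32)]
magnifier_arm [([0.518, 0.104, 0.104], 0.71), ([0.516, 0.146, 0.014], 0.21)]
lock_button [([0.502, 0.116, 0.105], 0.51), ([0.594, 0.052, 0.068], 0.38)]
lens_centre [([0.52, 0.105, 0.103], 0.96), ([0.516, 0.146, 0.012], 0.26)]
pointer_tip [([0.523, 0.1, 0.103], 0.71), ([0.51, -0.088, 0.02], 0.47)]
dish_open_a [([0.506, -0.088, 0.021], 0.84), ([0.509, -0.019, 0.021], 0.73)]
dish_covered []
tweezers []
weight_50g [([0.514, -0.019, 0.02], 0.6), ([0.515, 0.151, 0.016], 0.27)]
tincture_bottle [([0.594, 0.051, 0.063], 0.45)]
side [[445.12108083667596, 0.0, 317.93746592427516], [0.0, 445.12108083667596, 237.2266664035666], [0.0, 0.0, 1.0]] [-0.001 -0.666  0.788] [[0.83, -0.56, -0.01], [-0.34, -0.48, -0.81], [0.45, 0.68, -0.58]]
lid [([0.488, -0.152, 0.035], 0.56), ([0.508, 0.093, 0.012], 0.22)]
magnifier_stand [([0.509, 0.094, 0.013], 0.81)]
magnifier_arm [([0.517, 0.087, 0.096], 0.64), ([0.508, -0.072, 0.025], 0.51)]
lock_button [([0.499, 0.106, 0.103], 0.35)]
lens_centre [([0.515, 0.091, 0.097], 0.95)]
pointer_tip [([0.512, 0.088, 0.092], 0.7)]
dish_open_a [([0.508, -0.074, 0.024], 0.74), ([0.509, 0.095, 0.012], 0.63), ([0.52, -0.006, 0.021], 0.49)]
dish_covered [([0.508, 0.094, 0.012], 0.54)]
tweezers [([0.428, -0.078, 0.005], 0.69), ([0.507, 0.094, 0.013], 0.35)]
weight_50g [([0.611, -0.052, 0.018], 0.66)]
tincture_bottle [([0.591, 0.041, 0.044], 0.81), ([0.5, 0.105, 0.103], 0.54)]
1.2 [[-0.897, 0.442, -0.0], [0.442, 0.897, -0.0], [0.0, -0.0, -1.0]]
```

View pics/top0.png

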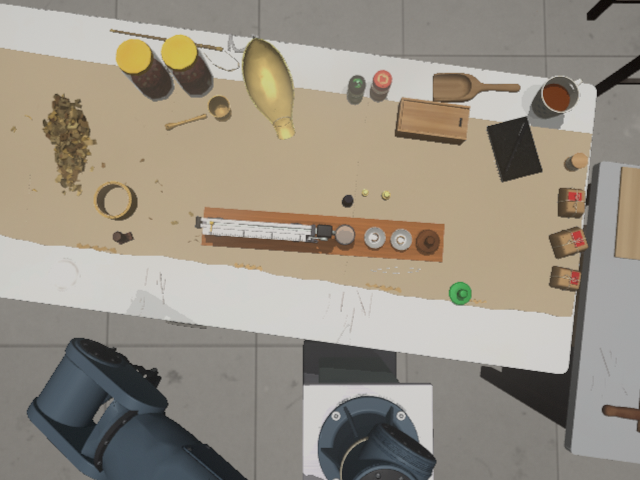

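View pics/side0.png

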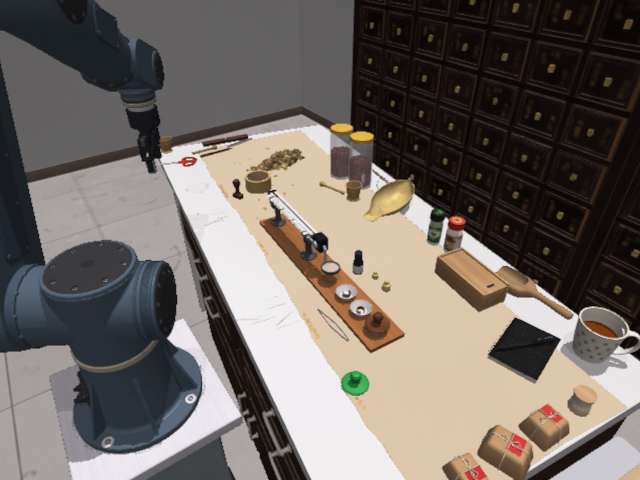

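The lid could be the dark brown one at top (428,241) / side (377,323), or the green one at top (460,293) / side (355,382). Only the brown one is dark wood and sits on a dish on the base, in the end seat away from the tube (seat 3), so it's the one meant. I'll measure and confirm in an enlarged crop.

```bash
cat > h.py <<'E'
import numpy as np,cv2
from bench import manip as m
def cloud(c,d):
    k=m.get_calibration(c);K=k["camera_matrix"];v,u=np.mgrid[:480,:640]
    P=np.stack([(u-K[0,2])/K[0,0]*d,(v-K[1,2])/K[1,1]*d,d],-1)
    W=(P-k["t"])@k["R"]; W[d==0]=np.nan; return W
def pix(c,X):
    k=m.get_calibration(c);q=k["camera_matrix"]@(k["R"]@np.array(X)+k["t"]);return q[:2]/q[2]
E
python3 - <<'E'
from h import *
for c in("top","side"):
    W=cloud(c,np.load(f"{c}0.npy")); im=cv2.imread(f"pics/{c}0.png")
    x,y,z=W[...,0],W[...,1],W[...,2]
    roi=(x>.4)&(x<.62)&(y>-.22)&(y<.5)
    print(c,"table z",np.nanmedian(z[(x>.35)&(x<.45)&(y>0)&(y<.3)]))
    b=roi&(z>.007)&(z<.0165); 
    n,l,s,_=cv2.connectedComponentsWithStats(b.astype(np.uint8)); i=1+s[1:,4].argmax()
    r=cv2.minAreaRect(W[l==i][:,:2].astype(np.float32)*1000); print("base",r)
    t=roi&(z>.105)&(z<.116)&(y>.14)
    p=W[t]; f=np.polyfit(p[:,1],p[:,0],1); print("tube x(y)",f,p[:,1].min(),p[:,1].max(),np.median(p[:,2]))
    for nm,q in dict(head=roi&(z>.117)&(y<.17),knob=roi&(z>.047)&(z<.075)&(y<-.11),lidall=roi&(z>.028)&(z<.075)&(y<-.1)).items():
        p=W[q]; print(nm,len(p),p.mean(0).round(4),p.min(0).round(4),p.max(0).round(4))
    # tweezers/counter things
    u,v=pix(c,[.5,-.12,.04]); 
    y0,x0=int(v)-60,int(u)-80
    cv2.imwrite(f"pics/{c}crop.png",cv2.resize(im[y0:y0+120,x0:x0+160],None,fx=4,fy=4,interpolation=cv2.INTER_CUBIC))
a,b=[cv2.imread(f"pics/{c}crop.png") for c in("top","side")]
cv2.imwrite("pics/both.png",cv2.resize(np.hstack([a,b]),(800,300)))
E
```

```text
top table z 0.0011614526453167062
base ((516.591064453125, 106.40615844726562), (604.3489379882812, 104.68099212646484), 86.413818359375)
tube x(y) [0.07567177 0.50058496] 0.14155616374498878 0.40371507640876736 0.10927311273916016
head 181 [0.5171 0.106  0.1217] [0.5031 0.0888 0.117 ] [0.5305 0.1232 0.128 ]
knob 72 [ 0.4991 -0.1467  0.0607] [ 0.4884 -0.1579  0.0527] [ 0.51   -0.1367  0.0687]
lidall 442 [ 0.499  -0.1459  0.0387] [ 0.4723 -0.1758  0.028 ] [ 0.5266 -0.1002  0.0687]
side table z 0.0019835462157088792
base ((518.748291015625, 112.38909912109375), (611.5882568359375, 99.76396179199219), 86.04656982421875)
tube x(y) [0.07930273 0.50011657] 0.14033846032858113 0.4028816688913819 0.11034397456368449
head 104 [0.5163 0.1028 0.1217] [0.5027 0.0873 0.1171] [0.533  0.1243 0.1265]
knob 83 [ 0.4976 -0.1511  0.0591] [ 0.489  -0.1592  0.0473] [ 0.5095 -0.1397  0.0662]
lidall 419 [ 0.4961 -0.1517  0.0399] [ 0.4719 -0.1768  0.0283] [ 0.5297 -0.1039  0.0662]
```

View pics/topcrop.png

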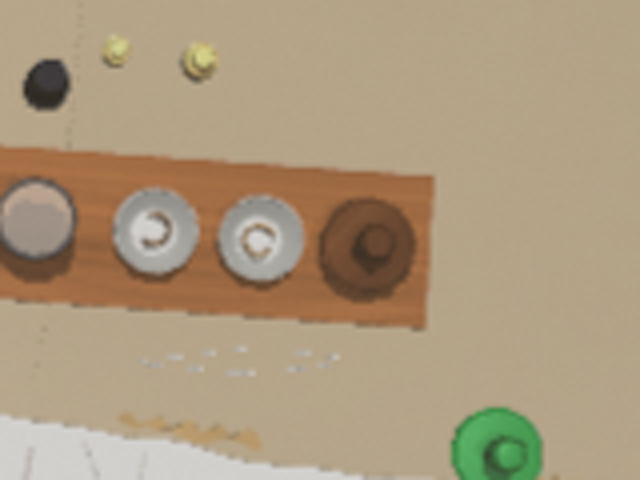

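The crop confirms it: the dark brown lid with its knob at crop (367,247) sits on the end dish (seat 3), and the green decoy lies on the counter at (497,455). The geometry agrees too: knob to head measures 254.6 mm against 255 expected, with a stand yaw of about -0.072 rad. I'll put the lid behind the base at about (0.61, -0.155), which is free.

```bash
cat >> h.py <<'E'
th=-.072
SX=np.array([np.cos(th),np.sin(th),0]);SY=np.array([-np.sin(th),np.cos(th),0]);Z=np.array([0,0,-1.])
def rot(y): return np.column_stack([np.cross(y,Z),y,Z])
RY=rot(SY)
E
python3 - <<'E'
from h import *
K=np.array([.4985,-.1485,0])
for s in(SX,-SX,SY):
    for p in([.516,.1055,.16],[.4985,-.1,.1]): print(m.inverse_kinematics(np.array(p),rot(s)))
m.move_ptp(K+[0,0,.13],RY); m.set_gripper(.6,25)
p,d=m.grab_frame("side"); cv2.imwrite("pics/s1.png",p[:,:,::-1])
m.move_l(K+[0,0,.040],max_speed=.08); print(m.current_force())
m.set_gripper(0,25); print(m.current_grip_width(),m.current_grip_force(),m.current_force(),m.current_ee_pos())
p,d=m.grab_frame("side"); cv2.imwrite("pics/s2.png",p[180:420,220:540,::-1])
im=cv2.resize(p[220:400,270:510],(800,600),interpolation=cv2.INTER_CUBIC); cv2.imwrite("pics/s2.png",im[:,:,::-1]); print(m.current_time())
E
```

```text
[ 1.13272891e-01  3.96776717e-01  1.78128469e+00 -4.44089210e-16
  9.63531241e-01  1.85272891e-01]
[-2.89559943e-01  4.59870857e-01  1.86872868e+00 -4.44089210e-16
  8.12993119e-01 -2.17559943e-01]
None
None
[ 1.13272891e-01  3.96776717e-01  1.78128469e+00 -4.44089210e-16
  9.63531241e-01 -1.38552344e+00]
[-2.89559943e-01  4.59870857e-01  1.86872868e+00 -4.44089210e-16
  8.12993119e-01 -1.78835627e+00]
[-0.63923264  0.87026171 -0.43482856]
0.24860330781341375 24.52974110841751 [-1.04976998  1.26974075  3.18224937] [ 0.49868029 -0.148577    0.04026311]
5.85
```

View pics/s2.png

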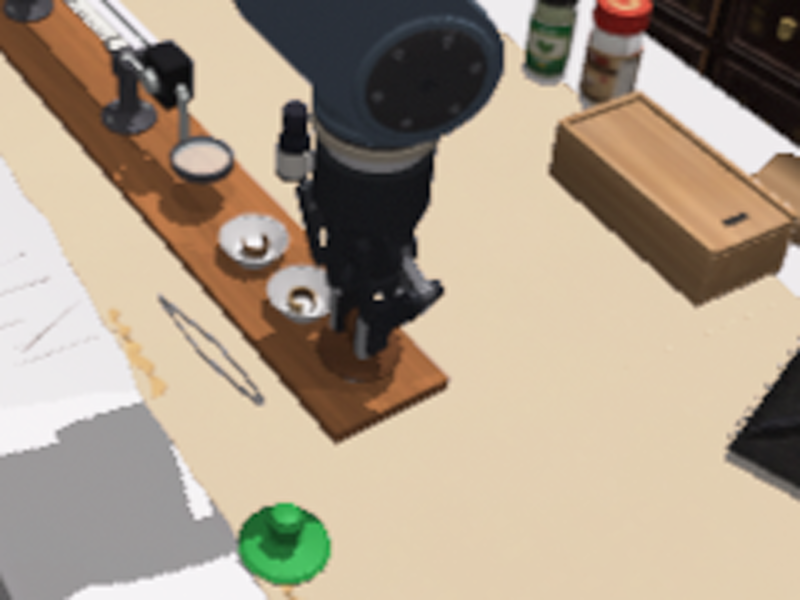

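The picture shows the fingers around the brown knob at crop (365,330). The width is 21.1 mm, which matches the 22 mm knob. Next: lift it, carry it behind the base and lower it to touch.

```bash
python3 - <<'E'
from h import *
K=np.array([.4985,-.1485,0]);T=np.array([.612,-.155,0])
m.move_l(K+[0,0,.11],max_speed=.08); print(m.current_grip_width())
m.move_l(T+[0,0,.11]); m.move_l(T+[0,0,.022],max_speed=.08); m.dwell(.2)
f0=m.current_force(); z=.022
p,d=m.grab_frame("side")
while z>.008:
    z-=.001; m.move_l(T+[0,0,z],max_speed=.01); f=m.current_force()
    print(round(z,4),(f-f0).round(2))
    if f[2]-f0[2]>2: break
print(m.current_grip_width(),m.current_ee_pos(),m.current_time())
p,d=m.grab_frame("side")
cv2.imwrite("pics/s3.png",cv2.resize(p[200:380,290:530],(800,600),interpolation=cv2.INTER_CUBIC)[:,:,::-1])
E
```

```text
0.24520445267560215
0.021 [ 1.27 -0.19  0.95]
0.02 [0.74 0.12 1.43]
0.019 [ 1.12 -0.65  1.05]
0.018 [-0.24 -0.45  1.25]
0.017 [0.77 0.46 1.72]
0.016 [ 1.52 -1.01  1.4 ]
0.015 [0.42 0.4  5.47]
0.24486914793402498 [ 0.6122464  -0.15501394  0.01532416] 11.0333
```

View pics/s3.png

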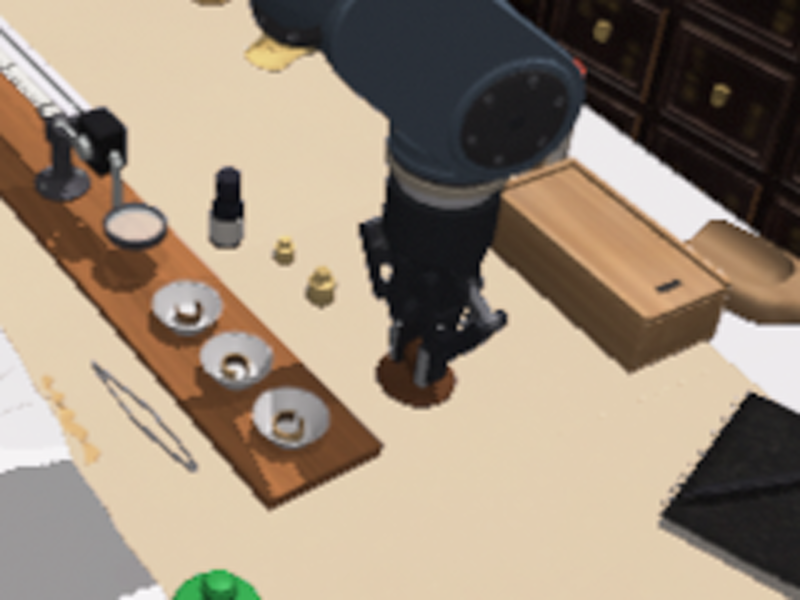

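The lid touched down at the expected height, TCP z 15 mm with a 4 N jump. The uncovered dish with its curl at crop (290,418) hasn't moved. Next: release, move to the grip head and squeeze.

```bash
python3 - <<'E'
from h import *
T=np.array([.612,-.155,0]); H=np.array([.5165,.1055,0])-.001*SX; R=rot(SX)
m.set_gripper(.6); m.move_l(T+[0,0,.2])
m.move_ptp(H+[0,0,.2],R); m.set_gripper(.75)
for c in("top","side"):
    p,d=m.grab_frame(c); cv2.imwrite(f"pics/{c}4.png",p[:,:,::-1]); np.save(f"{c}4.npy",d)
for n in("lid","magnifier_arm"): print(n,[(np.round(r["at"],3).tolist(),round(r["confidence"],2)) for r in m.look_for("side",n)])
m.move_l(H+[0,0,.083],max_speed=.08); m.dwell(.2); f0=m.current_force()
m.set_gripper(.0,40); m.dwell(.2)
print(m.current_grip_width(),m.current_grip_force(),(m.current_force()-f0).round(2),m.current_ee_pos(),m.current_time())
p,d=m.grab_frame("side"); cv2.imwrite("pics/s5full.png",p[:,:,::-1])
cv2.imwrite("pics/s5.png",cv2.resize(p[170:350,250:490],(800,600),interpolation=cv2.INTER_CUBIC)[:,:,::-1])
E
```

```text
lid [([0.367, -0.237, 0.011], 0.92), ([0.604, -0.158, 0.012], 0.63)]
magnifier_arm [([0.517, 0.09, 0.098], 0.67), ([0.497, -0.145, 0.022], 0.66), ([0.588, 0.041, 0.043], 0.4)]
0.3421796522766839 46.31508529186249 [17.02 -1.76 -7.  ] [0.51866629 0.10540659 0.08374342] 17.5167
```

View pics/s5.png

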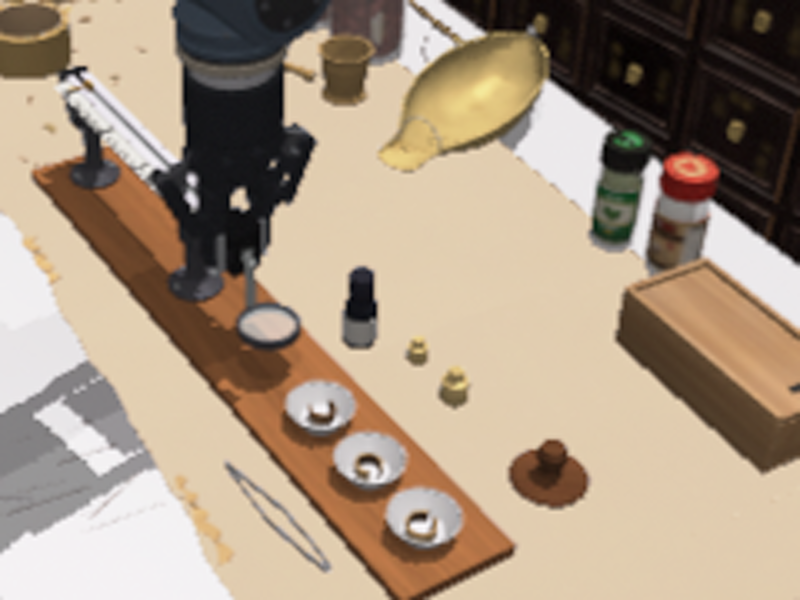

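The lid stands upright at crop (550,475) and the head is pinched at (240,245) with the button in (29 mm). The 17 N sideways force means the head sits about 3 mm further +x than I assumed, so I'll relieve that and then draw the arm out while monitoring.

```bash
python3 - <<'E'
from h import *
H=np.array([.5165,.1055,0])-.001*SX+[0,0,.083]
H=H+.003*SX; m.move_l(H,max_speed=.02); m.dwell(.1)
print(m.current_force().round(2),m.current_ee_pos().round(4),m.current_grip_width())
e0=m.current_ee_pos()
for t in(.01,.03,.06):
    m.move_l(H-t*SY,max_speed=.04); m.dwell(.1)
    e=m.current_ee_pos(); print(t,m.current_force().round(2),((e-e0)@SX).round(4),-((e-e0)@SY).round(4),m.current_grip_width(),m.current_grip_force())
    if abs(m.current_force()[1])>25: break
np.save("e0.npy",e0)
p,d=m.grab_frame("side"); cv2.imwrite("pics/s6.png",cv2.resize(p[170:350,250:490],(800,600),interpolation=cv2.INTER_CUBIC)[:,:,::-1]); print(m.current_time())
E
```

```text
[-2.86 -0.12  9.68] [0.5187 0.1054 0.0837] 0.3429006464181888
0.01 [-2.05  2.89  7.89] -0.0 0.0097 0.33896103095670643 39.922192096710205
0.03 [-1.78  2.34  8.61] 0.0 0.0297 0.3401655291489253 40.011804699897766
0.06 [-1.85  3.06  8.37] 0.0001 0.0597 0.34568596058008755 40.15431761741638
20.2667
```

```bash
python3 - <<'E'
from h import *
H=np.array([.5165,.1055,0])+.002*SX+[0,0,.083]; e0=np.load("e0.npy")
for t in(.13,.19,.2053):
    m.move_l(H-t*SY,max_speed=.05); m.dwell(.15)
    e=m.current_ee_pos(); print(t,m.current_force().round(2),((e-e0)@SX).round(4),-((e-e0)@SY).round(4),m.current_grip_width(),m.current_grip_force())
for c in("top","side"):
    p,d=m.grab_frame(c); cv2.imwrite(f"pics/{c}7.png",p[:,:,::-1]); np.save(f"{c}7.npy",d)
a=cv2.imread("pics/side7.png"); 
P=np.array([.5165,.1055,0])
u,v=pix("side",P+.055*SY-.02*SX+[0,0,.1]); u,v=int(u),int(v); print(u,v)
# home vs now, scale region
b=cv2.imread("pics/side4.png"); g=lambda i:cv2.resize(i[v-60:v+30,u-50:u+50],(400,360),interpolation=cv2.INTER_CUBIC)
cv2.imwrite("pics/cmp7.png",np.hstack([g(b),g(a)]))
k=cv2.resize(a[200:380,290:530],(800,600),interpolation=cv2.INTER_CUBIC); cv2.imwrite("pics/s7.png",k)
print(m.current_time())
E
```

```text
0.13 [0.05 4.83 8.57] 0.0002 0.1297 0.3416816517651719 40.44996678829193
0.19 [-0.41  4.67  8.53] 0.0003 0.1897 0.3437033855211464 40.72600185871124
0.2053 [1.43 3.62 7.37] 0.0004 0.205 0.3449611265452584 40.821738839149475
302 235
24.175
```

View pics/s7.png

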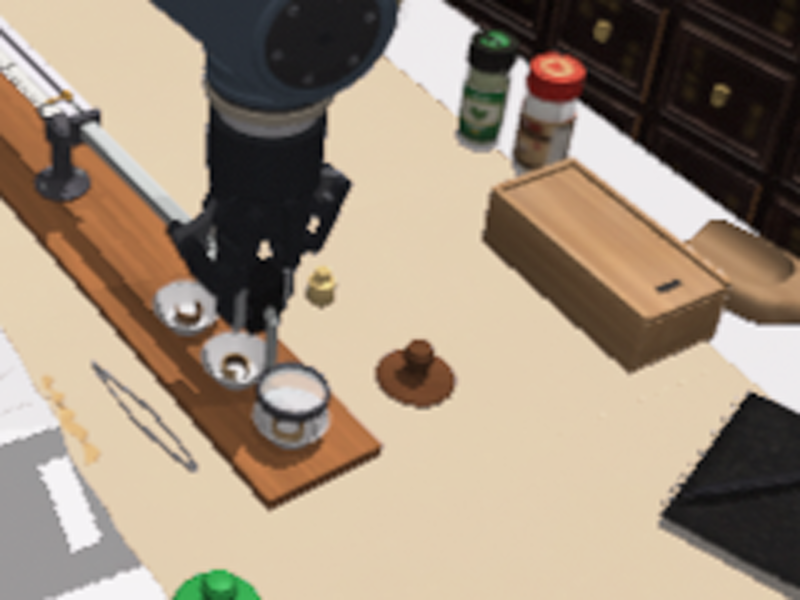

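View pics/cmp7.png

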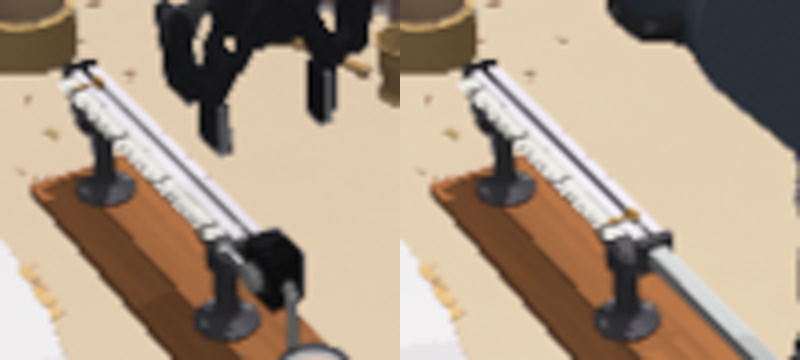

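The lens is over the seat-3 dish at crop (290,390), and the brass pointer has moved from the home end (95,80) to (625,215) near the last mark. I'll measure its travel numerically from both cameras.

```bash
python3 - <<'E'
from h import *
P=np.array([.5165,.1055,0])+.002*SX
def ray(c,u,v,z):
    k=m.get_calibration(c);o=-k["R"].T@k["t"];d=k["R"].T@np.linalg.inv(k["camera_matrix"])@[u,v,1];return o+d*(z-o[2])/d[2]
for c in("side","top"):
    for i,t in((0,0),(7,.205)):
        im=cv2.imread(f"pics/{c}{i}.png"); X=P+(.26-t)*SY-.013*SX+[0,0,.106]; u,v=pix(c,X).astype(int)
        r=10; w=im[v-r:v+r+1,u-r:u+r+1].astype(float); s=np.clip(w[...,2]-w[...,0]-45,0,None)
        n,l,st,_=cv2.connectedComponentsWithStats((s>0).astype(np.uint8)); j=None
        yy,xx=np.mgrid[-r:r+1,-r:r+1]
        for j in range(1,n):
            q=s*(l==j)
            if st[j,4]<2: continue
            Q=ray(c,u+(xx*q).sum()/q.sum(),v+(yy*q).sum()/q.sum(),.106)
            print(c,i,st[j,4],round(q.sum()),"stand x,y mm",(Q-P)@SX*1000,190+(Q-P)@SY*1000)
a=[cv2.imread(f"pics/top{i}.png") for i in(0,7)]
u,v=pix("top",P+.055*SY+[0,0,.1]).astype(int); u2,v2=pix("top",P+.26*SY+[0,0,.1]).astype(int)
g=lambda i,u,v:cv2.resize(i[v-14:v+15,u-20:u+20],(400,290),interpolation=cv2.INTER_NEAREST)
S=cv2.imread("pics/side7.png");S0=cv2.imread("pics/side0.png"); us,vs=pix("side",P+.055*SY-.015*SX+[0,0,.106]).astype(int);us2,vs2=pix("side",P+.26*SY-.015*SX+[0,0,.106]).astype(int)
cv2.imwrite("pics/p8.png",np.vstack([np.hstack([g(a[0],u2,v2),g(a[1],u,v)]),np.hstack([g(S0,us2,vs2),g(S,us,vs)])]))
E
```

```text
side 0 6 9 stand x,y mm -18.96401957361661 511.9233992720783
side 0 41 195 stand x,y mm 26.04617695291229 484.9379110123146
side 0 104 618 stand x,y mm -42.66190704650981 438.65247404280035
side 0 4 77 stand x,y mm 6.190311580764757 465.6077077837222
side 0 3 37 stand x,y mm -7.852243745194146 464.19561223205
side 7 28 104 stand x,y mm 23.710107792970014 269.6065762503764
side 7 105 5816 stand x,y mm -38.32991954974589 239.35056995517385
side 7 15 441 stand x,y mm 2.6487381584915335 256.74051401834635
top 0 22 526 stand x,y mm -3.8288729623427034 452.7478208635231
top 0 21 433 stand x,y mm -33.924854798990005 468.87513916551836
top 7 9 267 stand x,y mm 12.529364374549983 232.39815949212345
top 7 18 774 stand x,y mm -3.2669715968817106 246.8255178139185
top 7 57 613 stand x,y mm -33.13956811361661 246.5585216133925
```

View pics/p8.png

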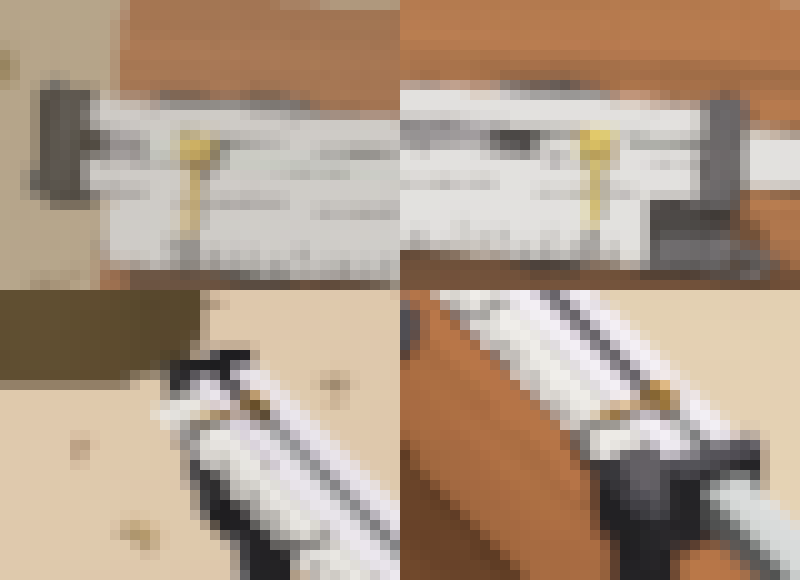

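The image-measured travel is about 205 ± 1 mm, matching the TCP's 205.0 mm. In the enlarged pictures the pointer (595,180) stands over the long mark at (595,245), just as it did on the home mark. Handing in while still holding.

```bash
python3 - <<'E'
from h import *
e0=np.load("e0.npy"); print(-((m.current_ee_pos()-e0)@SY),m.current_time()); print(m.sign_off())
E
```

```text
0.20502727238600174 24.175
the job is handed in; nothing more can be done
None
```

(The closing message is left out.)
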